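# Pack the marking-out kit into its foam tray

### The arm

A 6-joint arm with a two-finger parallel gripper is mounted at the origin on the work surface. World frame = base frame: x ahead of the robot, y to its left, z up, the work surface at z = 0. Lengths are in mm, angles in rad, forces in N, time in s.
With the tool pointing down it reaches from about 300 to 775 mm from the base axis. Payload 14.6 kg.
Tool frame: the origin (TCP) lies on the front face of the gripper's body, between the roots of the fingers; the fingertips stand 97 mm ahead of it and the grasp point (between the pads) lies 78 mm ahead of it; z points along the fingers, y is the direction in which the jaws open and shut (so a half turn about z gives the same grasp; the last joint's range is limited). The gripper opens to 94 mm and grips with 3 to 60 N. Pads are 16 mm wide; open, the fingers measure 119 mm over their backs; the gripper's body (75 mm by 177 mm) begins 78 mm behind the grasp point.
Start: joints at [-1.258, 0.3, 1.521, -0, 1.321, -0.067], TCP at [203.897, -510.8, 302.646] pointing down, gripper open.
Joint ranges: [-3.03, 3.03], [-0.79, 2.21], [0.23, 2.52], [-1.04, 4.18], [0, 3.07], [-2.55, 2.55]. Speed limits (rad/s): [2.22, 2.22, 2.57, 3.14, 3.14, 3.14].

### API

Orientations are given as [roll, pitch, yaw] about the fixed x, y, z axes, in that order (R = Rz(yaw) Ry(pitch) Rx(roll)).
In Python, from cell import manip, eyes, finder gives the robot as it stands.
- The arm moves only by the tool drive_tool, never from a script. Its argument "rows" is a list of rows, each an object with "offset": the shift along the tool's x, y, z in mm, a list of three; "spin": the turn about the tool's z in degrees; "jaw": the finger opening in mm, from 0 to 94. In form: [{"offset": [dx, dy, dz], "spin": spin, "jaw": jaw}, ...]. A call has 1 to 20 rows; each row shifts and turns the commanded pose from where the row before left it, along the tool's axes as they then stand; what a row does not reach is not made up. A row lasts 1/10 s, in which the tool goes at most 50 mm and 8.59 degrees, less where a joint would pass 70% of its speed; a pose out of reach is approached as far as the arm can. A call is refused whole if a number of a shift passes 50 or a number of a turn 8.59, either way. A call with a gripper value outside its range is refused whole. The fingers move at their own pace and stop on an object; "force" is the grip in N (left out, the last holds). Time passes only in rows, so rows that do not move let the fingers close. It gives the time, the measured TCP pose, the force and the opening at its end, in the units of the state.
- manip.read_state(): the state, without advancing time (a new reading comes with each control period).
- eyes.camera(name): name is "scene" or "top"; returns a dict with "color" (384x512x3 uint8, blue, green, red), "depth" (384x512 float32, mm along the optical axis (not along the pixel's ray), 0 where there is no reading), "vfov" (degrees; the focal length in pixels is half the picture's height over the tangent of half this angle, whatever the lens; pixels are square), "cx", "cy" (the principal point, pixels), "rvec" (rotation vector, rad) and "tvec" (3), from world to camera coordinates, as OpenCV has them. Camera axes: x right, y down, z forward; pixel columns grow to the right and rows downward; lengths in mm; the calibration is good to about 2 mm. A picture is of the moment at which its call begins.
- manip.sign_off(): hands the job in, once; it reports no verdict.
Trained networks look in the newest picture that a camera, given by its name, has taken for a name from the list of things; names that differ only in an ending like _2 or _b are one class to them, and where a whole thing is asked for, a point or a joint stands for the part that bears it (a point fixed in the world has none). Each returns a list of dicts, best first, with "p" (0 to 1); they miss things now and then, are a little off and sometimes report something else, mostly with a low value. They report only what shows in the picture. A call takes as long as a camera call.
- finder.find_in(camera, target): "uv" ([column, row] in pixels, amid what is visible of it).
The state is a dict: "clock": time; "joints": joint angles; "qd": joint speeds; "effort": joint torques, N m; "eef_pos": TCP position; "eef_rot": TCP orientation; "wrist_force": force on the tool from outside, world axes, zero at the start; "moment": the same for the moment, N m; "finger_gap": finger opening in mm.
Only numpy, scipy, OpenCV 4.12 (cv2) and the standard library are available. Lean on these libraries where they do the work, as an engineer would, in place of code of your own. Each camera call takes 0.05 s, during which the arm holds its last target. There are 200 camera calls.

### The job

Clear the marking-out kit from the iron plate into the blue tray: set the V-block, the solid roller, the thin parallel bar and the little screw jack upright, as they stand now, each down in the foam pocket that has its own outline and size. Set each one down gently, do not drop it. The plain block without a groove and the bush with the hole through it do not belong to the kit: leave them standing where they are.

Things in the scene. Friction and masses are not known exactly. Their poses are not given: they have to be found in the camera images.
- v_block: V-block of bright steel, about 0.7 kg, in mm 60 long (x) x 40 wide (y) x 45 high, with a 90 degree V groove, 28 wide and 14 deep, along the whole length of its top. Origin at the centre of its underside, z up along its height. It stands groove up; take it across its 40 mm width, by the plain sides.
- roller: solid steel roller standing on end, diameter 50 mm, height 50 mm, flat closed top, about 0.75 kg. Origin at the centre of its underside, z up along its height.
- parallel: steel parallel: a plain bar, in mm 90 long (x) x 20 thick (y) x 45 high standing on its long edge, about 0.6 kg. Origin at the centre of its underside, z up along its height.
- jack: small steel screw jack, 60 mm high, about 0.2 kg: round foot of diameter 36 mm (12 high) that tapers to a neck of diameter 22, and a round head of diameter 28 from 42 to 60 above the foot's underside. Origin at the centre of its underside, z up along its height.
- plain_block: look-alike that is not part of the kit: a plain steel block of the V-block's size, in mm 60 (x) x 40 (y) x 45 high, with a flat top and no groove; loose. Origin at the centre of its underside, z up along its height.
- bush: look-alike that is not part of the kit: a steel bush of the roller's size, diameter 50 mm, height 50 mm, but with a 28 mm bore right through from top to bottom; loose. Origin at the centre of its underside, z up along its height.
- pocket_v: wide rectangular pocket, in mm 76 (x) x 56 (y), 10 deep, in a black foam insert 118 (x) x 78 (y) x 14 high. Four such inserts, which swap places, lie 2 x 2 in a fixed blue tray (252 x 172, rim 20 above the plate) turned with it. Origin: centre of the insert's underside, 5 above the plate, under the pocket's centre; yellow pocket floor 4 above it, mouth 14 above.
- pocket_parallel: long narrow rectangular pocket, in mm 106 (x) x 36 (y), 10 deep, in a black foam insert 118 (x) x 78 (y) x 14 high. Four such inserts, which swap places, lie 2 x 2 in a fixed blue tray (252 x 172, rim 20 above the plate) turned with it. Origin: centre of the insert's underside, 5 above the plate, under the pocket's centre; yellow pocket floor 4 above it, mouth 14 above.
- pocket_roller: large round pocket, in mm diameter 66, 10 deep, in a black foam insert 118 (x) x 78 (y) x 14 high. Four such inserts, which swap places, lie 2 x 2 in a fixed blue tray (252 x 172, rim 20 above the plate) turned with it. Origin: centre of the insert's underside, 5 above the plate, under the pocket's centre; yellow pocket floor 4 above it, mouth 14 above.
- pocket_jack: small round pocket, in mm diameter 50, 10 deep, in a black foam insert 118 (x) x 78 (y) x 14 high. Four such inserts, which swap places, lie 2 x 2 in a fixed blue tray (252 x 172, rim 20 above the plate) turned with it. Origin: centre of the insert's underside, 5 above the plate, under the pocket's centre; yellow pocket floor 4 above it, mouth 14 above.

How it is judged (in metres and radians):
At the end, for the whole second after the job is handed in: V-block, roller, parallel and jack each stand upright (within 0.1 rad) on the floor of their own pocket, origin within 14 mm of the pocket's centre and 1 to 8 mm above the insert's origin, at rest and released; the plain block and the bush stand upright within 15 mm of where they started (horizontal distance between v_block and pocket_v below 0.014 m and z of v_block in the frame of pocket_v between 0.001 and 0.008 m and angle between each of v_block, roller, parallel, jack, plain_block, bush's own z axis and vertical below 0.1 rad and linear speed of each of v_block, roller, parallel, jack below 0.02 m/s and angular speed of each of v_block, roller, parallel, jack below 0.2 rad/s and horizontal distance between roller and pocket_roller below 0.014 m and z of roller in the frame of pocket_roller between 0.001 and 0.008 m and horizontal distance between parallel and pocket_parallel below 0.014 m and z of parallel in the frame of pocket_parallel between 0.001 and 0.008 m and horizontal distance between jack and pocket_jack below 0.014 m and z of jack in the frame of pocket_jack between 0.001 and 0.008 m and distance of each of plain_block, bush from where it was at the start of the episode below 0.015 m); the robot touches nothing.
It fails at once if the plain block or the bush is moved more than 15 mm or tipped (distance of any of plain_block, bush from where it was at the start of the episode above 0.015 m or angle between any of plain_block, bush's own z axis and vertical above 0.3 rad).
It fails at once if a part of the kit is dropped into its pocket (falls free at over 0.65 m/s, about 20 mm) ((horizontal distance between v_block and pocket_v below 0.04 m and linear speed of v_block above 0.65 m/s and contact force between the fingers and v_block below 0.1 N) or (horizontal distance between roller and pocket_roller below 0.04 m and linear speed of roller above 0.65 m/s and contact force between the fingers and roller below 0.1 N) or (horizontal distance between parallel and pocket_parallel below 0.04 m and linear speed of parallel above 0.65 m/s and contact force between the fingers and parallel below 0.1 N) or (horizontal distance between jack and pocket_jack below 0.04 m and linear speed of jack above 0.65 m/s and contact force between the fingers and jack below 0.1 N)).
It also fails if it takes over 106 s, if anything falls off the work surface, if the arm or the gripper's body presses on something with over 40 N, if the wrist force passes 120 N, or if a joint passes its speed limit or range.

## Working session

There is one attempt and no reset: what is moved stays moved. The work goes in short steps, Python scripts to look and compute and a tool call to move; the robot and the scene stay as the last step left them, time stands still between calls to the robot, and variables do not carry over. Pictures are saved under pics/ and viewed, about 12 in all and at most 16, crops included, and the job is handed in when it is done.

Besides the shell and the picture viewer there is one more tool, called after ">>>" as name([rows], argument=value, ...), one row to a line, values as JSON. drive_tool: Moves the arm, as the interface text tells. Its arguments: {"type":"object","properties":{"rows":{"type":"array","items":{"type":"object","properties":{"offset":{"type":"array","items":{"type":"number"}},"spin":{"type":"number"},"jaw":{"type":"number"}}}},"force":{"type":"number"}},"required":["rows"]}

```bash
ls; mkdir -p pics; cat > h.py <<'E'
import numpy as np, cv2
from cell import manip, eyes, finder
def cam(n):
    c=eyes.camera(n); c["f"]=c["color"].shape[0]/2/np.tan(np.radians(c["vfov"])/2)
    c["R"]=cv2.Rodrigues(np.array(c["rvec"],float))[0]; c["t"]=np.array(c["tvec"],float).ravel(); return c
def cloud(c):
    h,w=c["depth"].shape; u,v=np.meshgrid(np.arange(w),np.arange(h)); d=c["depth"]
    P=np.stack([(u-c["cx"])/c["f"]*d,(v-c["cy"])/c["f"]*d,d],-1)
    W=(P-c["t"])@c["R"]; W[d<=0]=np.nan; return W
E
python3 - <<'E'
from h import *
print(manip.read_state())
for n in("scene","top"):
    c=cam(n); cv2.imwrite(f"pics/{n}0.png",cv2.resize(c["color"],(800,600))); W=cloud(c); np.save(f"{n}0.npy",W); cv2.imwrite(f"{n}0raw.png",c["color"])
    print(n,c["vfov"],-c["R"].T@c["t"],c["R"].round(2).tolist())
    for k in "v_block roller parallel jack plain_block bush pocket_v pocket_parallel pocket_roller pocket_jack".split():
        for r in finder.find_in(n,k)[:3]:
            u,v=np.round(r["uv"]).astype(int); print(k,round(r["p"],2),u,v,np.round(W[v,u],0))
E
```

```text
pics
{'clock': 0.0, 'joints': array([-1.25757239e+00,  3.00464050e-01,  1.52160116e+00, -1.97289231e-05,
        1.32069712e+00, -6.65958520e-02]), 'qd': array([ 1.35388802e-04, -2.63430984e-06,  6.29322166e-04, -8.18180122e-04,
        4.11723978e-04, -2.46768665e-04]), 'effort': array([ 3.85137264e-04, -5.31808949e+01, -3.52735305e+01,  7.08678877e-02,
        2.44425447e-02, -1.12758078e-04]), 'eef_pos': array([ 203.86187594, -510.6536057 ,  302.08163876]), 'eef_rot': array([-3.14042430e+00, -5.87709007e-05,  3.79824644e-01]), 'wrist_force': array([-0.64844334, -0.05368003,  0.11467435]), 'moment': array([ 0.01680628, -0.01197753,  0.03569283]), 'finger_gap': 93.93291777647725}
scene 53.392143624600656 [997.63988666 110.4218188  724.73847962] [[-0.24, 0.97, 0.0], [0.81, 0.2, -0.55], [-0.53, -0.13, -0.83]]
v_block 0.96 200 224 [668. -90.  33.]
v_block 0.3 166 131 [ 458. -244.   45.]
roller 0.92 218 182 [570. -80.  50.]
parallel 0.74 154 169 [ 567. -230.   43.]
jack 0.94 133 206 [ 668. -234.   46.]
plain_block 0.67 233 152 [478. -73.  43.]
bush 0.95 163 131 [ 463. -248.   50.]
pocket_v 0.97 358 201 [516. 222.   7.]
pocket_parallel 0.67 342 244 [628. 201.   6.]
pocket_roller 0.7 323 185 [494. 141.   9.]
pocket_jack 0.94 304 228 [612. 118.   9.]
top 53.33795834123987 [476.66929989  17.04878413 852.9448554 ] [[-0.02, -1.0, -0.0], [-1.0, 0.02, -0.07], [0.07, 0.0, -1.0]]
v_block 0.77 300 136 [657. -84.  31.]
roller 0.96 302 181 [557. -83.  51.]
parallel 0.72 372 184 [ 548. -232.   44.]
jack 0.81 373 137 [ 645. -233.   60.]
plain_block 0.98 298 231 [452. -72.  44.]
bush 0.75 386 232 [ 445. -270.    6.]
pocket_v 0.87 163 208 [507. 220.  10.]
pocket_parallel 0.63 171 157 [620. 202.  10.]
pocket_roller 0.88 195 212 [497. 150.   9.]
```

View pics/top0.png

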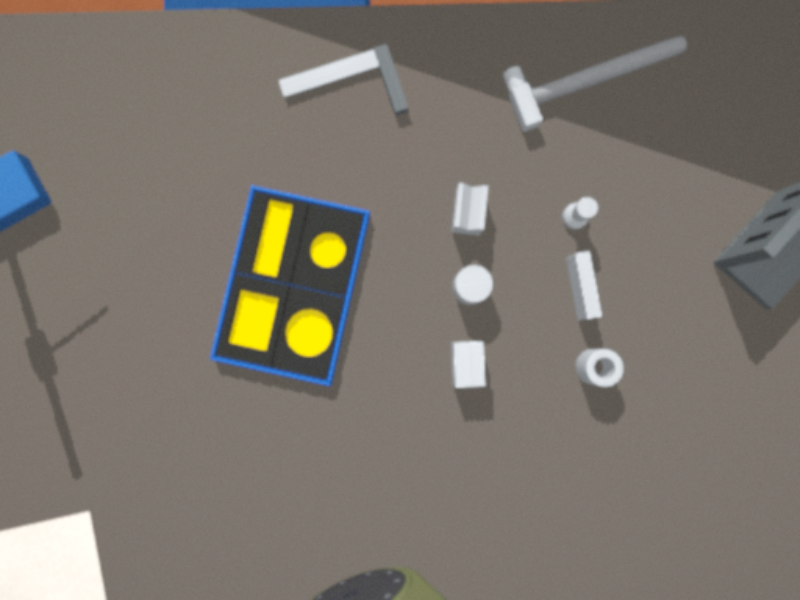

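View pics/scene0.png

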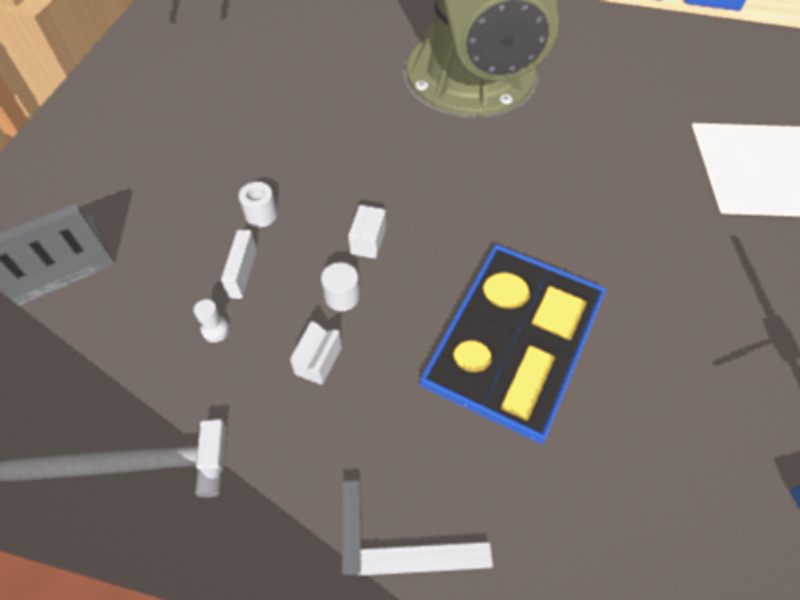

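The top view shows V-block (471,209), roller (473,284), plain block (469,364), jack (585,210), parallel (585,286), bush (600,368). The tray pockets are parallel upper left, jack upper right, V lower left and roller lower right. The scene view agrees. Now I'll fit the exact poses.

```bash
cat > fit.py <<'E'
from h import *
def objs(W,lab,seeds):
    for k,(x,y,zt,r) in seeds.items():
        m=(np.hypot(W[...,0]-x,W[...,1]-y)<r)&(abs(W[...,2]-zt)<5)
        P=W[m]; 
        if len(P)<8: print(lab,k,"few",len(P)); continue
        (cx,cy),(w,h),a=cv2.minAreaRect(P[:,:2].astype(np.float32))
        if w<h: w,h,a=h,w,a-90
        print(lab,k,len(P),"rect",round(cx,1),round(cy,1),round(w),round(h),round((a+90)%180-90,1),"mean",P.mean(0).round(1))
def yellow(W,img,lab):
    hsv=cv2.cvtColor(img,cv2.COLOR_BGR2HSV); m=cv2.inRange(hsv,(20,120,120),(35,255,255))
    n,L,s,c=cv2.connectedComponentsWithStats(m)
    for i in range(1,n):
        if s[i,4]<60: continue
        P=W[L==i]; P=P[~np.isnan(P[:,0])]
        (cx,cy),(w,h),a=cv2.minAreaRect(P[:,:2].astype(np.float32))
        if w<h: w,h,a=h,w,a-90
        print(lab,"yellow",c[i].round(),"rect",round(cx,1),round(cy,1),round(w),round(h),round((a+90)%180-90,1),"mean",P.mean(0).round(1))
    m=cv2.inRange(hsv,(105,150,60),(125,255,255)); n,L,s,c=cv2.connectedComponentsWithStats(m)
    for i in range(1,n):
        P=W[L==i]; P=P[~np.isnan(P[:,0])]
        if len(P)<60 or abs(P[:,0].mean()-560)>60 : continue
        (cx,cy),(w,h),a=cv2.minAreaRect(P[:,:2].astype(np.float32))
        if w<h: w,h,a=h,w,a-90
        print(lab,"tray",round(cx,1),round(cy,1),round(w),round(h),round((a+90)%180-90,1))
E
python3 - <<'E'
from fit import *
S=dict(v=(660,-86,45,45),roller=(557,-83,50,40),par=(550,-233,45,60),jack=(645,-240,60,25),plain=(452,-72,45,45),bush=(450,-252,50,42))
for n in("top","scene"):
    W=np.load(n+"0.npy"); objs(W,n,S); yellow(W,cv2.imread(n+"0raw.png"),n)
E
```

```text
top v 296 rect 663.5 -85.3 61 40 -7.4 mean [662.4 -85.8  44.1]
top roller 438 rect 555.8 -85.5 49 47 0.5 mean [555.6 -85.1  50.2]
top par 417 rect 551.8 -241.0 90 22 7.7 mean [ 551.6 -240.4   44.9]
top jack 142 rect 654.3 -238.5 27 27 -21.4 mean [ 654.1 -238.3   60.1]
top plain 555 rect 447.7 -76.8 60 41 1.1 mean [447.5 -76.5  45.3]
top bush 315 rect 439.1 -256.2 49 48 88.8 mean [ 439.6 -256.2   49.8]
top yellow [174. 152.] rect 629.7 192.9 108 39 -13.6 mean [630.9 194.1  10.8]
top yellow [209. 160.] rect 611.3 115.1 51 51 -2.7 mean [612.2 116.3  11. ]
top yellow [162. 205.] rect 514.0 220.6 79 59 -13.4 mean [514.2 222.3  10.7]
top yellow [197. 213.] rect 495.5 143.9 68 66 -0.2 mean [495.3 144.5  10.8]
top tray 562.9 168.3 251 172 -13.5
scene v 282 rect 665.6 -85.9 61 41 -7.9 mean [665.9 -86.2  43.2]
scene roller 350 rect 558.4 -86.1 48 48 -9.7 mean [559.7 -85.4  48.8]
scene par 310 rect 554.0 -241.0 89 21 8.5 mean [ 556.1 -240.2   44. ]
scene jack 132 rect 655.8 -239.0 27 26 19.1 mean [ 656.7 -238.6   58.8]
scene plain 359 rect 450.5 -76.9 62 40 0.5 mean [451.6 -76.6  43.8]
scene bush 195 rect 442.2 -256.1 50 48 7.0 mean [ 443.  -255.8   48.5]
scene yellow [324. 185.] rect 497.6 141.9 67 67 2.5 mean [494.7 142.4   8.8]
scene yellow [358. 200.] rect 516.7 219.9 80 58 -13.6 mean [513.9 220.4   8.6]
scene yellow [302. 228.] rect 614.3 114.2 51 49 -79.3 mean [612.  114.1   9.1]
scene yellow [337. 245.] rect 632.7 191.6 109 38 -13.8 mean [632.2 191.7   8.8]
scene tray 561.7 165.8 262 174 -13.6
```

```bash
cat > go.py <<'E'
import sys, numpy as np
from cell import manip
def go(*legs):
    "legs: (x,y,z,yawdeg); prints spin to make first, then tool-frame shift after it"
    s=manip.read_state(); p=np.array(s["eef_pos"]); yaw=np.degrees(s["eef_rot"][2])
    print("t",round(s["clock"],2),"pos",p.round(1),"rot",np.degrees(s["eef_rot"]).round(2),"gap",round(s["finger_gap"],1),"F",np.round(s["wrist_force"],1))
    for x,y,z,w in legs:
        a=np.radians(w); d=np.array([x,y,z])-p
        print("spin",round((yaw-w+180)%360-180,2),"shift",np.round([d[0]*np.cos(a)+d[1]*np.sin(a),d[0]*np.sin(a)-d[1]*np.cos(a),-d[2]],1))
        p=np.array([x,y,z]); yaw=w
if __name__=="__main__": go(*[tuple(map(float,a.split(","))) for a in sys.argv[1:]])
E
python3 go.py 664.5,-85.6,200,-7.7
```

```text
t 1.1 pos [ 203.9 -510.8  302.7] rot [180.    -0.    21.76] gap 93.7 F [0.5 1.4 0.2]
spin 29.46 shift [ 399.5 -483.1  102.7]
```

>>> drive_tool([
  {"offset": [0,0,0],"spin": 7.4,"jaw": 75},
  {"offset": [0,0,0],"spin": 7.4,"jaw": 75},
  {"offset": [0,0,0],"spin": 7.4,"jaw": 75},
  {"offset": [0,0,0],"spin": 7.3,"jaw": 75},
  {"offset": [25,-30,0],"spin": 0,"jaw": 75},
  {"offset": [25,-30,0],"spin": 0,"jaw": 75},
  {"offset": [25,-30,0],"spin": 0,"jaw": 75},
  {"offset": [25,-30,0],"spin": 0,"jaw": 75},
  {"offset": [25,-30,0],"spin": 0,"jaw": 75},
  {"offset": [25,-30,0],"spin": 0,"jaw": 75},
  {"offset": [25,-30,0],"spin": 0,"jaw": 75},
  {"offset": [25,-30,0],"spin": 0,"jaw": 75},
  {"offset": [25,-30,10],"spin": 0,"jaw": 75},
  {"offset": [25,-30,15],"spin": 0,"jaw": 75},
  {"offset": [25,-30,15],"spin": 0,"jaw": 75},
  {"offset": [25,-30,15],"spin": 0,"jaw": 75},
  {"offset": [25,-30,15],"spin": 0,"jaw": 75},
  {"offset": [25,-30,15],"spin": 0,"jaw": 75},
  {"offset": [25,-30,15],"spin": 0,"jaw": 75},
  {"offset": [25,-33,0],"spin": 0,"jaw": 75},
], force=40)

```text
clock: 3.1
eef_pos: [665.7, -84.9, 200.1]
eef_rot: [-3.142, 0.003, -0.135]
wrist_force: [-0.5, 0.6, 0.3]
finger_gap: 74.8
```

```bash
python3 go.py 664.5,-85.6,112,-7.7
```

```text
t 3.1 pos [665.7 -84.9 200.1] rot [-180.      0.2    -7.76] gap 74.8 F [-0.5  0.6  0.3]
spin -0.06 shift [-1.1  0.8 88.1]
```

>>> drive_tool([
  {"offset": [-1,1,20],"spin": 0,"jaw": 75},
  {"offset": [0,0,20],"spin": 0,"jaw": 75},
  {"offset": [0,0,20],"spin": 0,"jaw": 75},
  {"offset": [0,0,16],"spin": 0,"jaw": 75},
  {"offset": [0,0,8],"spin": 0,"jaw": 75},
  {"offset": [0,0,4],"spin": 0,"jaw": 75},
  {"offset": [0,0,0],"spin": 0,"jaw": 60},
  {"offset": [0,0,0],"spin": 0,"jaw": 50},
  {"offset": [0,0,0],"spin": 0,"jaw": 38},
  {"offset": [0,0,0],"spin": 0,"jaw": 30},
  {"offset": [0,0,0],"spin": 0,"jaw": 30},
  {"offset": [0,0,0],"spin": 0,"jaw": 30},
  {"offset": [0,0,-5],"spin": 0,"jaw": 30},
  {"offset": [0,0,-10],"spin": 0,"jaw": 30},
  {"offset": [0,0,-15],"spin": 0,"jaw": 30},
], force=50)

```text
clock: 4.6
eef_pos: [663.7, -86.9, 144.6]
eef_rot: [-3.142, 0.002, -0.135]
wrist_force: [0.6, -0.1, -5.8]
finger_gap: 39.4
```

```bash
python3 go.py 664.5,-85.6,195,-13.5 514.5,220,195,-13.5 514.5,220,122,-13.5
```

```text
t 4.6 pos [663.7 -86.9 144.6] rot [-1.80e+02  1.20e-01 -7.74e+00] gap 39.4 F [ 0.6 -0.1 -5.8]
spin 5.76 shift [  0.4  -1.4 -50.4]
spin 0.0 shift [-217.2 -262.1   -0. ]
spin 0.0 shift [ 0. -0. 73.]
```

>>> drive_tool([
  {"offset": [0,0,-20],"spin": 3,"jaw": 30},
  {"offset": [0,0,-20],"spin": 2.8,"jaw": 30},
  {"offset": [-5,-6,-10],"spin": 0,"jaw": 30},
  {"offset": [-14,-17,0],"spin": 0,"jaw": 30},
  {"offset": [-20,-24,0],"spin": 0,"jaw": 30},
  {"offset": [-25,-30,0],"spin": 0,"jaw": 30},
  {"offset": [-25,-30,0],"spin": 0,"jaw": 30},
  {"offset": [-25,-30,0],"spin": 0,"jaw": 30},
  {"offset": [-25,-30,0],"spin": 0,"jaw": 30},
  {"offset": [-25,-30,0],"spin": 0,"jaw": 30},
  {"offset": [-20,-25,0],"spin": 0,"jaw": 30},
  {"offset": [-18,-22,0],"spin": 0,"jaw": 30},
  {"offset": [-10,-12,0],"spin": 0,"jaw": 30},
  {"offset": [-4,-6,0],"spin": 0,"jaw": 30},
  {"offset": [0,0,0],"spin": 0,"jaw": 30},
])

```text
clock: 6.1
eef_pos: [515.4, 218.7, 194.8]
eef_rot: [-3.142, -0.0, -0.235]
wrist_force: [0.3, -0.3, -5.9]
finger_gap: 39.4
```

```bash
python3 go.py 514.5,220,122,-13.5; python3 - <<'E'
from fit import *
c=cam("top"); cv2.imwrite("pics/top1.png",cv2.resize(c["color"],(800,600)))
E
```

```text
t 6.1 pos [515.4 218.7 194.8] rot [-1.800e+02 -1.000e-02 -1.346e+01] gap 39.4 F [ 0.3 -0.3 -5.9]
spin 0.04 shift [-1.2 -1.1 72.8]
```

View pics/top1.png

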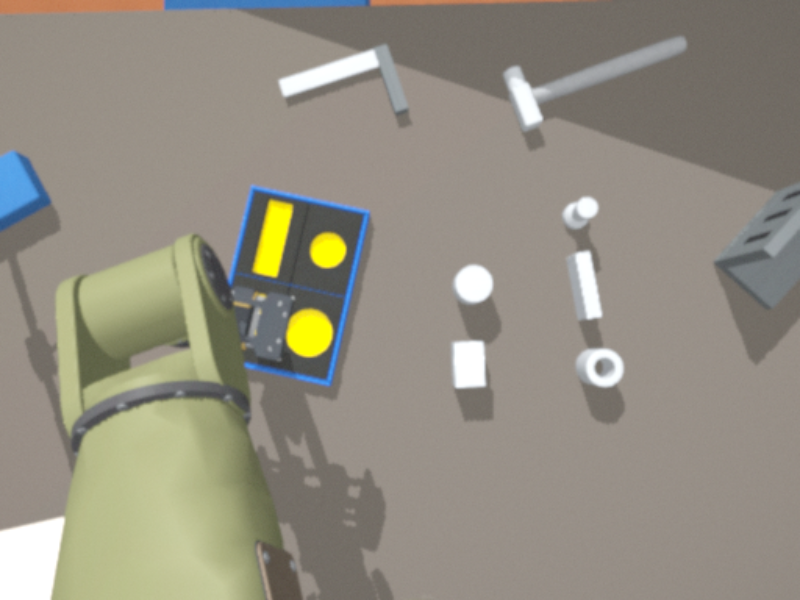

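>>> drive_tool([
  {"offset": [-1,-1,15],"spin": 0,"jaw": 30},
  {"offset": [0,0,20],"spin": 0,"jaw": 30},
  {"offset": [0,0,15],"spin": 0,"jaw": 30},
  {"offset": [0,0,10],"spin": 0,"jaw": 30},
  {"offset": [0,0,6],"spin": 0,"jaw": 30},
  {"offset": [0,0,3],"spin": 0,"jaw": 30},
  {"offset": [0,0,0],"spin": 0,"jaw": 30},
  {"offset": [0,0,0],"spin": 0,"jaw": 30},
])

```text
clock: 6.95
eef_pos: [515.0, 219.7, 126.2]
eef_rot: [-3.141, -0.001, -0.236]
wrist_force: [0.3, -0.0, -5.8]
finger_gap: 39.7
```

>>> drive_tool([
  {"offset": [0,0,1],"spin": 0,"jaw": 30},
  {"offset": [0,0,1],"spin": 0,"jaw": 30},
  {"offset": [0,0,0],"spin": 0,"jaw": 30},
])

```text
clock: 7.25
eef_pos: [514.9, 219.6, 124.1]
eef_rot: [-3.141, -0.001, -0.236]
wrist_force: [-0.1, 0.1, -0.7]
finger_gap: 39.5
```

Contact: the weight has come off the wrist. Releasing and going on to the roller.

>>> drive_tool([
  {"offset": [0,0,0],"spin": 0,"jaw": 42},
  {"offset": [0,0,0],"spin": 0,"jaw": 48},
  {"offset": [0,0,0],"spin": 0,"jaw": 56},
  {"offset": [0,0,0],"spin": 0,"jaw": 58},
  {"offset": [0,0,0],"spin": 0,"jaw": 58},
  {"offset": [0,0,-10],"spin": 0,"jaw": 58},
  {"offset": [0,0,-20],"spin": 0,"jaw": 58},
  {"offset": [0,0,-25],"spin": 0,"jaw": 58},
  {"offset": [0,0,-21],"spin": 0,"jaw": 58},
])

```text
clock: 8.15
eef_pos: [514.9, 219.6, 201.6]
eef_rot: [-3.141, -0.001, -0.236]
wrist_force: [0.1, 0.6, 1.3]
finger_gap: 57.7
```

```bash
python3 go.py 557,-85.5,200,-13.5 557,-85.5,114,-13.5
```

```text
t 8.15 pos [514.9 219.6 201.6] rot [-1.7997e+02 -5.0000e-02 -1.3540e+01] gap 57.7 F [0.1 0.6 1.3]
spin -0.04 shift [112.2 286.8   1.6]
spin 0.0 shift [ 0. -0. 86.]
```

>>> drive_tool([
  {"offset": [5,13,0],"spin": 0,"jaw": 58},
  {"offset": [9,24,0],"spin": 0,"jaw": 70},
  {"offset": [13,33,0],"spin": 0,"jaw": 80},
  {"offset": [13,33,0],"spin": 0,"jaw": 80},
  {"offset": [13,33,0],"spin": 0,"jaw": 80},
  {"offset": [13,33,0],"spin": 0,"jaw": 80},
  {"offset": [13,33,0],"spin": 0,"jaw": 80},
  {"offset": [12,30,0],"spin": 0,"jaw": 80},
  {"offset": [10,26,0],"spin": 0,"jaw": 80},
  {"offset": [7,18,0],"spin": 0,"jaw": 80},
  {"offset": [4,11,2],"spin": 0,"jaw": 80},
  {"offset": [0,0,0],"spin": 0,"jaw": 80},
  {"offset": [0,0,0],"spin": 0,"jaw": 80},
])

```text
clock: 9.45
eef_pos: [556.2, -85.3, 197.3]
eef_rot: [-3.141, 0.001, -0.236]
wrist_force: [-0.0, 0.5, 0.2]
finger_gap: 79.8
```

```bash
python3 go.py 557,-85.5,114,-13.5; python3 - <<'E'
from fit import *
c=cam("top"); W=cloud(c); objs(W,"top",dict(v=(514.5,220,54,45),v2=(514.5,220,40,45)))
cv2.imwrite("pics/top2.png",cv2.resize(c["color"][100:260,110:350],(720,480)))
E
```

```text
t 9.45 pos [556.2 -85.3 197.3] rot [-1.7999e+02  4.0000e-02 -1.3540e+01] gap 79.8 F [-0.   0.5  0.2]
spin -0.04 shift [ 0.8 -0.  83.3]
top v 327 rect 513.4 220.6 60 41 -13.4 mean [513.5 221.   53.2]
top v2 157 rect 511.8 213.9 60 27 -13.2 mean [513. 217.  42.]
```

View pics/top2.png

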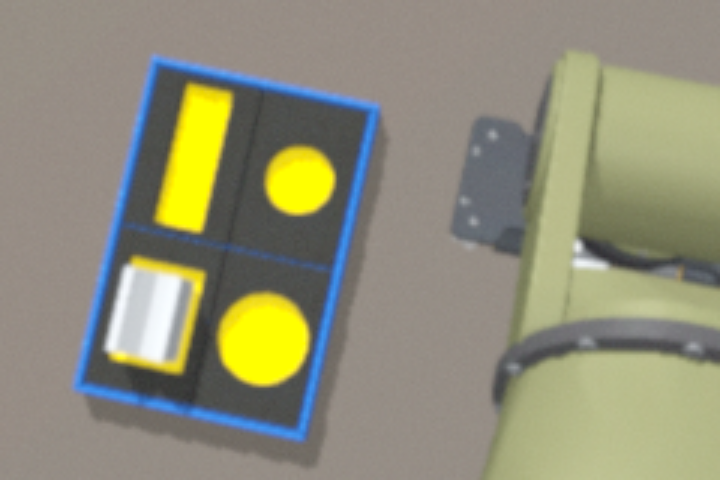

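The V-block sits in its pocket: its top is about 53-54 mm high and its centre within 2 mm. Next is the roller.

>>> drive_tool([
  {"offset": [1,0,15],"spin": 0,"jaw": 80},
  {"offset": [0,0,20],"spin": 0,"jaw": 80},
  {"offset": [0,0,20],"spin": 0,"jaw": 80},
  {"offset": [0,0,16],"spin": 0,"jaw": 80},
  {"offset": [0,0,8],"spin": 0,"jaw": 80},
  {"offset": [0,0,4],"spin": 0,"jaw": 80},
  {"offset": [0,0,0],"spin": 0,"jaw": 70},
  {"offset": [0,0,0],"spin": 0,"jaw": 60},
  {"offset": [0,0,0],"spin": 0,"jaw": 48},
  {"offset": [0,0,0],"spin": 0,"jaw": 40},
  {"offset": [0,0,0],"spin": 0,"jaw": 40},
  {"offset": [0,0,0],"spin": 0,"jaw": 40},
  {"offset": [0,0,-5],"spin": 0,"jaw": 40},
  {"offset": [0,0,-15],"spin": 0,"jaw": 40},
  {"offset": [0,0,-25],"spin": 0,"jaw": 40},
  {"offset": [0,0,-25],"spin": 0,"jaw": 40},
  {"offset": [0,0,-13],"spin": 0,"jaw": 40},
  {"offset": [0,0,0],"spin": 0,"jaw": 40},
])

```text
clock: 11.3
eef_pos: [557.9, -85.9, 199.5]
eef_rot: [-3.141, -0.003, -0.236]
wrist_force: [0.8, -0.5, -9.1]
finger_gap: 49.1
```

```bash
python3 go.py 496,142.7,198,-13.5 496,142.7,123,-13.5
```

```text
t 11.3 pos [557.9 -85.9 199.5] rot [-1.7999e+02 -1.7000e-01 -1.3530e+01] gap 49.1 F [ 0.8 -0.5 -9.1]
spin -0.03 shift [-113.5 -207.8    1.5]
spin 0.0 shift [ 0. -0. 75.]
```

>>> drive_tool([
  {"offset": [-6,-11,0],"spin": 0,"jaw": 40},
  {"offset": [-11,-20,0],"spin": 0,"jaw": 40},
  {"offset": [-15,-28,0],"spin": 0,"jaw": 40},
  {"offset": [-16,-30,0],"spin": 0,"jaw": 40},
  {"offset": [-16,-30,0],"spin": 0,"jaw": 40},
  {"offset": [-16,-30,0],"spin": 0,"jaw": 40},
  {"offset": [-14,-25,0],"spin": 0,"jaw": 40},
  {"offset": [-11,-19,0],"spin": 0,"jaw": 40},
  {"offset": [-6,-10,0],"spin": 0,"jaw": 40},
  {"offset": [-2,-5,5],"spin": 0,"jaw": 40},
  {"offset": [0,0,15],"spin": 0,"jaw": 40},
  {"offset": [0,0,20],"spin": 0,"jaw": 40},
  {"offset": [0,0,15],"spin": 0,"jaw": 40},
  {"offset": [0,0,9],"spin": 0,"jaw": 40},
  {"offset": [0,0,4],"spin": 0,"jaw": 40},
  {"offset": [0,0,0],"spin": 0,"jaw": 40},
  {"offset": [0,0,0],"spin": 0,"jaw": 40},
])

```text
clock: 13.0
eef_pos: [496.6, 142.7, 130.2]
eef_rot: [-3.141, -0.001, -0.236]
wrist_force: [0.7, 0.7, -8.3]
finger_gap: 49.3
```

>>> drive_tool([
  {"offset": [0,0,1],"spin": 0,"jaw": 40},
  {"offset": [0,0,1],"spin": 0,"jaw": 40},
  {"offset": [0,0,1],"spin": 0,"jaw": 40},
  {"offset": [0,0,0],"spin": 0,"jaw": 40},
])

```text
clock: 13.4
eef_pos: [496.2, 142.8, 126.6]
eef_rot: [3.142, 0.0, -0.236]
wrist_force: [-0.3, -0.8, -8.6]
finger_gap: 49.4
```

>>> drive_tool([
  {"offset": [0,0,1],"spin": 0,"jaw": 40},
  {"offset": [0,0,1],"spin": 0,"jaw": 40},
  {"offset": [0,0,0],"spin": 0,"jaw": 40},
])

```text
clock: 13.7
eef_pos: [496.2, 142.8, 124.5]
eef_rot: [3.141, 0.0, -0.236]
wrist_force: [-0.5, 0.3, -8.4]
finger_gap: 49.3
```

>>> drive_tool([
  {"offset": [0,0,1],"spin": 0,"jaw": 40},
  {"offset": [0,0,0.5],"spin": 0,"jaw": 40},
  {"offset": [0,0,0],"spin": 0,"jaw": 40},
])

```text
clock: 14.0
eef_pos: [496.3, 142.8, 124.1]
eef_rot: [-3.142, -0.0, -0.236]
wrist_force: [-6.9, -1.2, 7.9]
finger_gap: 49.1
```

>>> drive_tool([
  {"offset": [0,0,-0.5],"spin": 0,"jaw": 50},
  {"offset": [0,0,0],"spin": 0,"jaw": 55},
  {"offset": [0,0,0],"spin": 0,"jaw": 62},
  {"offset": [0,0,0],"spin": 0,"jaw": 66},
  {"offset": [0,0,0],"spin": 0,"jaw": 66},
  {"offset": [0,0,-10],"spin": 0,"jaw": 66},
  {"offset": [0,0,-20],"spin": 0,"jaw": 66},
  {"offset": [0,0,-25],"spin": 0,"jaw": 66},
  {"offset": [0,0,-21],"spin": 0,"jaw": 66},
  {"offset": [0,0,0],"spin": 0,"jaw": 66},
])

```text
clock: 15.0
eef_pos: [497.2, 143.0, 202.9]
eef_rot: [-3.139, -0.005, -0.236]
wrist_force: [1.2, 0.1, -0.3]
finger_gap: 66.1
```

```bash
python3 go.py 553,-241,200,8 553,-241,112,8
```

```text
t 15.0 pos [497.2 143.  202.9] rot [-179.87   -0.27  -13.54] gap 66.1 F [ 1.2  0.1 -0.3]
spin -21.54 shift [  1.8 388.    2.9]
spin 0.0 shift [ 0.  0. 88.]
```

>>> drive_tool([
  {"offset": [0,0,0],"spin": -5.5,"jaw": 50},
  {"offset": [0,0,0],"spin": -8,"jaw": 50},
  {"offset": [0,0,0],"spin": -8,"jaw": 50},
  {"offset": [0,12,0],"spin": 0,"jaw": 50},
  {"offset": [0,24,0],"spin": 0,"jaw": 50},
  {"offset": [0,36,0],"spin": 0,"jaw": 50},
  {"offset": [0,40,0],"spin": 0,"jaw": 50},
  {"offset": [0,40,0],"spin": 0,"jaw": 50},
  {"offset": [0,40,0],"spin": 0,"jaw": 50},
  {"offset": [0,40,0],"spin": 0,"jaw": 50},
  {"offset": [0,40,0],"spin": 0,"jaw": 50},
  {"offset": [0,38,0],"spin": 0,"jaw": 50},
  {"offset": [0,32,0],"spin": 0,"jaw": 50},
  {"offset": [0,24,0],"spin": 0,"jaw": 50},
  {"offset": [1,14,2],"spin": 0,"jaw": 50},
  {"offset": [1,8,1],"spin": 0,"jaw": 50},
  {"offset": [0,0,0],"spin": 0,"jaw": 50},
  {"offset": [0,0,0],"spin": 0,"jaw": 50},
])

```text
clock: 16.8
eef_pos: [552.0, -240.5, 196.5]
eef_rot: [-3.141, 0.0, 0.139]
wrist_force: [0.3, -0.1, 0.2]
finger_gap: 50.0
```

```bash
python3 go.py 553,-241,112,8; python3 - <<'E'
from fit import *
c=cam("top"); W=cloud(c); objs(W,"top",dict(v=(514.5,220,54,45),roller=(496,143,59,40),plain=(449,-77,45,45)))
E
```

```text
t 16.8 pos [ 552.  -240.5  196.5] rot [-1.7998e+02  2.0000e-02  7.9500e+00] gap 50.0 F [ 0.3 -0.1  0.2]
spin -0.05 shift [ 0.9  0.7 84.5]
top v 328 rect 513.2 220.4 60 41 -13.3 mean [513.4 220.9  53.2]
top roller 451 rect 494.8 143.0 48 48 88.3 mean [494.3 143.4  59.4]
top plain 557 rect 447.6 -76.6 60 40 0.6 mean [447.7 -76.5  45.1]
```

Roller is seated: top at 59 mm, centred. Now the parallel.

>>> drive_tool([
  {"offset": [1,1,15],"spin": 0,"jaw": 50},
  {"offset": [0,0,20],"spin": 0,"jaw": 50},
  {"offset": [0,0,20],"spin": 0,"jaw": 50},
  {"offset": [0,0,16],"spin": 0,"jaw": 50},
  {"offset": [0,0,8],"spin": 0,"jaw": 50},
  {"offset": [0,0,5],"spin": 0,"jaw": 50},
  {"offset": [0,0,0],"spin": 0,"jaw": 40},
  {"offset": [0,0,0],"spin": 0,"jaw": 30},
  {"offset": [0,0,0],"spin": 0,"jaw": 20},
  {"offset": [0,0,0],"spin": 0,"jaw": 12},
  {"offset": [0,0,0],"spin": 0,"jaw": 12},
  {"offset": [0,0,0],"spin": 0,"jaw": 12},
  {"offset": [0,0,-5],"spin": 0,"jaw": 12},
  {"offset": [0,0,-15],"spin": 0,"jaw": 12},
  {"offset": [0,0,-25],"spin": 0,"jaw": 12},
  {"offset": [0,0,-25],"spin": 0,"jaw": 12},
  {"offset": [0,0,-14],"spin": 0,"jaw": 12},
  {"offset": [0,0,0],"spin": 0,"jaw": 12},
])

```text
clock: 18.65
eef_pos: [553.6, -242.3, 198.9]
eef_rot: [3.14, -0.003, 0.139]
wrist_force: [-0.2, -0.0, -6.9]
finger_gap: 19.7
```

```bash
python3 go.py 630.5,192,195,-13.5 630.5,192,122,-13.5
```

```text
t 18.65 pos [ 553.6 -242.3  198.9] rot [ 1.7989e+02 -1.6000e-01  7.9600e+00] gap 19.7 F [-0.2 -0.  -6.9]
spin 21.46 shift [ -26.6 -440.3    3.9]
spin 0.0 shift [ 0. -0. 73.]
```

>>> drive_tool([
  {"offset": [0,0,0],"spin": 5.5,"jaw": 12},
  {"offset": [0,0,0],"spin": 8,"jaw": 12},
  {"offset": [0,0,0],"spin": 8,"jaw": 12},
  {"offset": [0,-12,0],"spin": 0,"jaw": 12},
  {"offset": [-1,-24,0],"spin": 0,"jaw": 12},
  {"offset": [-3,-34,0],"spin": 0,"jaw": 12},
  {"offset": [-3,-40,0],"spin": 0,"jaw": 12},
  {"offset": [-3,-40,0],"spin": 0,"jaw": 12},
  {"offset": [-3,-40,0],"spin": 0,"jaw": 12},
  {"offset": [-3,-40,0],"spin": 0,"jaw": 12},
  {"offset": [-3,-40,0],"spin": 0,"jaw": 12},
  {"offset": [-3,-40,0],"spin": 0,"jaw": 12},
  {"offset": [-2,-40,0],"spin": 0,"jaw": 12},
  {"offset": [-2,-36,0],"spin": 0,"jaw": 12},
  {"offset": [-1,-27,0],"spin": 0,"jaw": 12},
  {"offset": [0,-17,0],"spin": 0,"jaw": 12},
  {"offset": [0,-10,0],"spin": 0,"jaw": 12},
  {"offset": [0,0,0],"spin": 0,"jaw": 12},
  {"offset": [0,0,0],"spin": 0,"jaw": 12},
])

```text
clock: 20.55
eef_pos: [629.8, 191.1, 196.4]
eef_rot: [3.141, 0.0, -0.236]
wrist_force: [0.5, -0.2, -5.5]
finger_gap: 19.8
```

```bash
python3 go.py 630.5,192,122,-13.5
```

```text
t 20.55 pos [629.8 191.1 196.4] rot [ 1.7997e+02  3.0000e-02 -1.3540e+01] gap 19.8 F [ 0.5 -0.2 -5.5]
spin -0.04 shift [ 0.5 -1.  74.4]
```

>>> drive_tool([
  {"offset": [0,-1,15],"spin": 0,"jaw": 12},
  {"offset": [0,0,20],"spin": 0,"jaw": 12},
  {"offset": [0,0,18],"spin": 0,"jaw": 12},
  {"offset": [0,0,10],"spin": 0,"jaw": 12},
  {"offset": [0,0,5],"spin": 0,"jaw": 12},
  {"offset": [0,0,2],"spin": 0,"jaw": 12},
  {"offset": [0,0,0],"spin": 0,"jaw": 12},
  {"offset": [0,0,0],"spin": 0,"jaw": 12},
])

```text
clock: 21.35
eef_pos: [630.4, 193.0, 127.4]
eef_rot: [-3.141, -0.001, -0.236]
wrist_force: [-0.0, 0.8, -5.5]
finger_gap: 19.9
```

>>> drive_tool([
  {"offset": [0,0,1],"spin": 0,"jaw": 12},
  {"offset": [0,0,1],"spin": 0,"jaw": 12},
  {"offset": [0,0,1],"spin": 0,"jaw": 12},
  {"offset": [0,0,0],"spin": 0,"jaw": 12},
])

```text
clock: 21.75
eef_pos: [630.0, 193.0, 123.5]
eef_rot: [3.141, 0.0, -0.236]
wrist_force: [0.3, -0.2, -6.7]
finger_gap: 19.8
```

>>> drive_tool([
  {"offset": [0,0,1],"spin": 0,"jaw": 12},
  {"offset": [0,0,0],"spin": 0,"jaw": 12},
])

```text
clock: 21.95
eef_pos: [630.1, 193.0, 122.5]
eef_rot: [3.141, 0.0, -0.236]
wrist_force: [-0.1, -1.2, -5.8]
finger_gap: 19.8
```

>>> drive_tool([
  {"offset": [0,0,1],"spin": 0,"jaw": 12},
  {"offset": [0,0,0],"spin": 0,"jaw": 12},
])

```text
clock: 22.15
eef_pos: [630.2, 193.0, 122.2]
eef_rot: [-3.141, -0.0, -0.236]
wrist_force: [-2.9, -0.7, 0.3]
finger_gap: 19.8
```

Contact. Release to 36 mm and rise.

>>> drive_tool([
  {"offset": [0,0,0],"spin": 0,"jaw": 22},
  {"offset": [0,0,0],"spin": 0,"jaw": 28},
  {"offset": [0,0,0],"spin": 0,"jaw": 36},
  {"offset": [0,0,0],"spin": 0,"jaw": 36},
  {"offset": [0,0,0],"spin": 0,"jaw": 36},
  {"offset": [0,0,-10],"spin": 0,"jaw": 36},
  {"offset": [0,0,-20],"spin": 0,"jaw": 36},
  {"offset": [0,0,-25],"spin": 0,"jaw": 36},
  {"offset": [0,0,-22],"spin": 0,"jaw": 36},
  {"offset": [0,0,0],"spin": 0,"jaw": 36},
])

```text
clock: 23.15
eef_pos: [631.0, 193.2, 202.8]
eef_rot: [-3.139, -0.005, -0.236]
wrist_force: [0.3, 0.4, 0.3]
finger_gap: 36.2
```

```bash
python3 go.py 655,-238.7,200,-13.5 655,-238.7,129,-13.5
```

```text
t 23.15 pos [631.  193.2 202.8] rot [-179.84   -0.3   -13.54] gap 36.2 F [0.3 0.4 0.3]
spin -0.04 shift [124.1 414.4   2.8]
spin 0.0 shift [ 0. -0. 71.]
```

>>> drive_tool([
  {"offset": [3,10,0],"spin": 0,"jaw": 36},
  {"offset": [6,20,0],"spin": 0,"jaw": 45},
  {"offset": [9,30,0],"spin": 0,"jaw": 60},
  {"offset": [11,36,0],"spin": 0,"jaw": 60},
  {"offset": [11,36,0],"spin": 0,"jaw": 60},
  {"offset": [11,36,0],"spin": 0,"jaw": 60},
  {"offset": [11,36,0],"spin": 0,"jaw": 60},
  {"offset": [11,36,0],"spin": 0,"jaw": 60},
  {"offset": [11,36,0],"spin": 0,"jaw": 60},
  {"offset": [10,36,0],"spin": 0,"jaw": 60},
  {"offset": [10,34,0],"spin": 0,"jaw": 60},
  {"offset": [8,28,0],"spin": 0,"jaw": 60},
  {"offset": [6,20,0],"spin": 0,"jaw": 60},
  {"offset": [4,13,1],"spin": 0,"jaw": 60},
  {"offset": [2,7,2],"spin": 0,"jaw": 60},
  {"offset": [0,0,0],"spin": 0,"jaw": 60},
  {"offset": [0,0,0],"spin": 0,"jaw": 60},
])

```text
clock: 24.85
eef_pos: [653.9, -237.6, 195.4]
eef_rot: [-3.141, 0.0, -0.235]
wrist_force: [0.5, -0.1, 0.4]
finger_gap: 59.9
```

```bash
python3 go.py 655,-238.7,129,-13.5; python3 - <<'E'
from fit import *
c=cam("top"); W=cloud(c); objs(W,"top",dict(par=(630.5,192,54,60),bush=(440,-256,50,42)))
cv2.imwrite("pics/top3.png",cv2.resize(c["color"][80:280,110:410],(720,480)))
E
```

```text
t 24.85 pos [ 653.9 -237.6  195.4] rot [-1.7999e+02  2.0000e-02 -1.3490e+01] gap 59.9 F [ 0.5 -0.1  0.4]
spin 0.01 shift [ 1.4  0.8 66.4]
top par 415 rect 627.8 194.2 90 21 -12.9 mean [627.2 194.   54.2]
top bush few 0
```

View pics/top3.png

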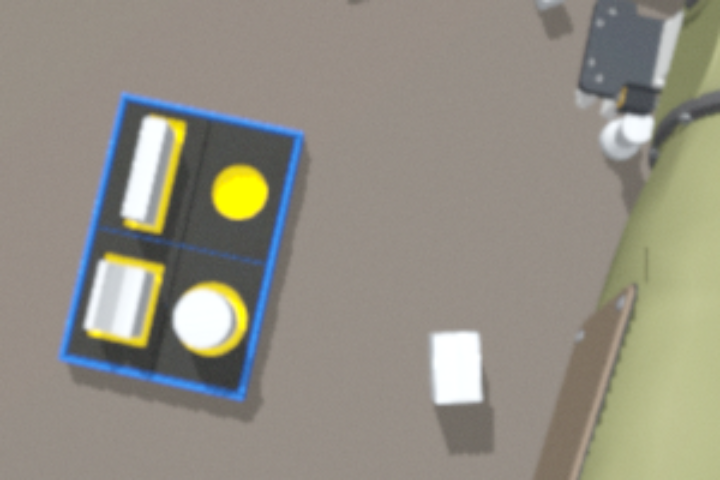

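Three parts are seated: parallel (152,170), V-block (122,300) and roller (205,320) in the crop. The jack still stands at (625,138), next to the fingers.

>>> drive_tool([
  {"offset": [1,1,12],"spin": 0,"jaw": 60},
  {"offset": [0,0,18],"spin": 0,"jaw": 60},
  {"offset": [0,0,18],"spin": 0,"jaw": 60},
  {"offset": [0,0,12],"spin": 0,"jaw": 60},
  {"offset": [0,0,5],"spin": 0,"jaw": 60},
  {"offset": [0,0,2],"spin": 0,"jaw": 60},
  {"offset": [0,0,0],"spin": 0,"jaw": 48},
  {"offset": [0,0,0],"spin": 0,"jaw": 38},
  {"offset": [0,0,0],"spin": 0,"jaw": 28},
  {"offset": [0,0,0],"spin": 0,"jaw": 20},
  {"offset": [0,0,0],"spin": 0,"jaw": 20},
  {"offset": [0,0,0],"spin": 0,"jaw": 20},
  {"offset": [0,0,-5],"spin": 0,"jaw": 20},
  {"offset": [0,0,-15],"spin": 0,"jaw": 20},
  {"offset": [0,0,-25],"spin": 0,"jaw": 20},
  {"offset": [0,0,-25],"spin": 0,"jaw": 20},
  {"offset": [0,0,-10],"spin": 0,"jaw": 20},
  {"offset": [0,0,0],"spin": 0,"jaw": 20},
], force=40)

```text
clock: 26.7
eef_pos: [654.8, -239.8, 210.7]
eef_rot: [3.141, -0.003, -0.236]
wrist_force: [-0.0, -0.2, -2.6]
finger_gap: 26.6
```

```bash
python3 go.py 612,114.5,205,-13.5 612,114.5,138,-13.5
```

```text
t 26.7 pos [ 654.8 -239.8  210.7] rot [ 1.7998e+02 -1.7000e-01 -1.3540e+01] gap 26.6 F [-0.  -0.2 -2.6]
spin -0.04 shift [-124.4 -334.5    5.7]
spin 0.0 shift [ 0. -0. 67.]
```

>>> drive_tool([
  {"offset": [-4,-10,0],"spin": 0,"jaw": 20},
  {"offset": [-7,-19,0],"spin": 0,"jaw": 20},
  {"offset": [-11,-29,0],"spin": 0,"jaw": 20},
  {"offset": [-13,-35,0],"spin": 0,"jaw": 20},
  {"offset": [-13,-35,0],"spin": 0,"jaw": 20},
  {"offset": [-13,-35,0],"spin": 0,"jaw": 20},
  {"offset": [-13,-35,0],"spin": 0,"jaw": 20},
  {"offset": [-13,-35,0],"spin": 0,"jaw": 20},
  {"offset": [-12,-33,0],"spin": 0,"jaw": 20},
  {"offset": [-10,-27,0],"spin": 0,"jaw": 20},
  {"offset": [-8,-21,0],"spin": 0,"jaw": 20},
  {"offset": [-5,-14,0],"spin": 0,"jaw": 20},
  {"offset": [-2,-6,5],"spin": 0,"jaw": 20},
  {"offset": [0,0,0],"spin": 0,"jaw": 20},
  {"offset": [0,0,0],"spin": 0,"jaw": 20},
])

```text
clock: 28.2
eef_pos: [612.1, 113.2, 203.1]
eef_rot: [3.141, 0.001, -0.237]
wrist_force: [0.6, 0.0, -2.3]
finger_gap: 27.0
```

```bash
python3 go.py 612,114.5,138,-13.5; python3 - <<'E'
from fit import *
c=cam("scene"); cv2.imwrite("pics/sc1.png",cv2.resize(c["color"][110:310,220:470],(750,600)))
E
```

```text
t 28.2 pos [612.1 113.2 203.1] rot [ 1.7997e+02  5.0000e-02 -1.3580e+01] gap 27.0 F [ 0.6  0.  -2.3]
spin -0.08 shift [-0.4 -1.2 65.1]
```

View pics/sc1.png

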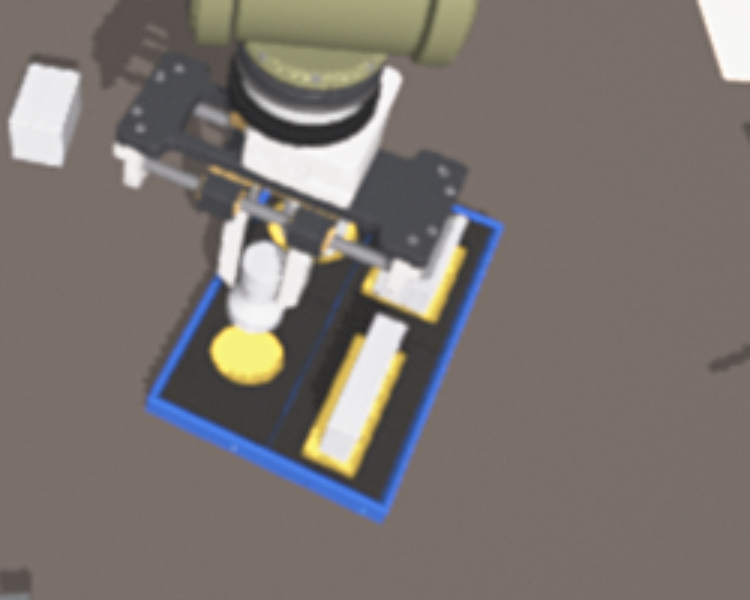

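The jack hangs upright at (255,285) in the crop, over the small round pocket (248,352). Lowering.

>>> drive_tool([
  {"offset": [0,-1,12],"spin": 0,"jaw": 20},
  {"offset": [0,0,18],"spin": 0,"jaw": 20},
  {"offset": [0,0,14],"spin": 0,"jaw": 20},
  {"offset": [0,0,8],"spin": 0,"jaw": 20},
  {"offset": [0,0,5],"spin": 0,"jaw": 20},
  {"offset": [0,0,2],"spin": 0,"jaw": 20},
  {"offset": [0,0,1],"spin": 0,"jaw": 20},
  {"offset": [0,0,0],"spin": 0,"jaw": 20},
  {"offset": [0,0,0],"spin": 0,"jaw": 20},
])

```text
clock: 29.15
eef_pos: [612.5, 115.0, 144.1]
eef_rot: [-3.141, -0.001, -0.236]
wrist_force: [-0.2, 0.6, -2.0]
finger_gap: 27.2
```

>>> drive_tool([
  {"offset": [0,0,1],"spin": 0,"jaw": 20},
  {"offset": [0,0,1],"spin": 0,"jaw": 20},
  {"offset": [0,0,1],"spin": 0,"jaw": 20},
  {"offset": [0,0,0],"spin": 0,"jaw": 20},
])

```text
clock: 29.55
eef_pos: [612.3, 115.0, 140.5]
eef_rot: [3.142, 0.0, -0.236]
wrist_force: [-1.1, 0.4, -2.6]
finger_gap: 26.9
```

>>> drive_tool([
  {"offset": [0,0,1],"spin": 0,"jaw": 20},
  {"offset": [0,0,0],"spin": 0,"jaw": 20},
])

```text
clock: 29.75
eef_pos: [612.3, 115.0, 139.5]
eef_rot: [3.142, 0.0, -0.236]
wrist_force: [0.6, -0.4, -2.2]
finger_gap: 26.9
```

>>> drive_tool([
  {"offset": [0,0,1],"spin": 0,"jaw": 20},
  {"offset": [0,0,0],"spin": 0,"jaw": 20},
])

```text
clock: 29.95
eef_pos: [612.3, 115.0, 138.5]
eef_rot: [3.142, 0.0, -0.236]
wrist_force: [-0.4, 0.1, -2.6]
finger_gap: 27.0
```

>>> drive_tool([
  {"offset": [0,0,1],"spin": 0,"jaw": 20},
  {"offset": [0,0,0],"spin": 0,"jaw": 20},
])

```text
clock: 30.15
eef_pos: [612.5, 114.9, 137.9]
eef_rot: [-3.141, -0.0, -0.236]
wrist_force: [-0.0, -1.0, 1.0]
finger_gap: 27.3
```

Contact. Release, rise and move away.

>>> drive_tool([
  {"offset": [0,0,0],"spin": 0,"jaw": 30},
  {"offset": [0,0,0],"spin": 0,"jaw": 36},
  {"offset": [0,0,0],"spin": 0,"jaw": 46},
  {"offset": [0,0,0],"spin": 0,"jaw": 48},
  {"offset": [0,0,0],"spin": 0,"jaw": 48},
  {"offset": [0,0,-10],"spin": 0,"jaw": 48},
  {"offset": [0,0,-20],"spin": 0,"jaw": 48},
  {"offset": [0,0,-25],"spin": 0,"jaw": 48},
  {"offset": [0,0,-25],"spin": 0,"jaw": 48},
  {"offset": [4,20,-10],"spin": 0,"jaw": 48},
  {"offset": [4,30,0],"spin": 0,"jaw": 48},
  {"offset": [4,30,0],"spin": 0,"jaw": 48},
  {"offset": [4,30,0],"spin": 0,"jaw": 48},
  {"offset": [4,30,0],"spin": 0,"jaw": 48},
  {"offset": [4,30,0],"spin": 0,"jaw": 48},
  {"offset": [4,20,0],"spin": 0,"jaw": 48},
  {"offset": [0,10,0],"spin": 0,"jaw": 48},
  {"offset": [0,0,0],"spin": 0,"jaw": 48},
  {"offset": [0,0,0],"spin": 0,"jaw": 48},
])

```text
clock: 32.05
eef_pos: [592.8, -85.3, 227.9]
eef_rot: [-3.141, -0.0, -0.236]
wrist_force: [-0.3, -1.2, -0.1]
finger_gap: 47.8
```

```bash
python3 go.py; python3 - <<'E'
from fit import *
S=dict(v=(514.5,220,54,45),roller=(496,143,59,40),par=(630.5,192,54,60),jack=(612,114.5,69,25),plain=(449,-77,45,45),bush=(440,-256,50,42))
for n in("top","scene"):
    c=cam(n); objs(cloud(c),n,S)
    cv2.imwrite(f"pics/{n}9.png",cv2.resize(c["color"],(800,600)))
E
```

```text
t 32.05 pos [592.8 -85.3 227.9] rot [-1.7999e+02 -1.0000e-02 -1.3520e+01] gap 47.8 F [-0.3 -1.2 -0.1]
top v 333 rect 513.4 220.8 60 41 -12.8 mean [513.4 220.9  53.2]
top roller 449 rect 494.7 143.0 48 48 -1.7 mean [494.4 143.5  59.3]
top par 419 rect 627.8 194.3 90 21 -13.4 mean [627.7 193.9  54.3]
top jack 144 rect 611.7 115.8 26 26 61.7 mean [611.3 115.5  69.2]
top plain few 0
top bush 134 rect 442.2 -271.2 45 19 10.0 mean [ 442.  -270.6   49.7]
scene v 230 rect 516.8 220.1 62 40 -13.5 mean [517.7 220.   52.1]
scene roller 353 rect 497.2 142.8 48 48 -64.4 mean [498.5 143.3  57.7]
scene par 429 rect 631.1 193.6 90 20 -13.3 mean [632.6 193.3  52.8]
scene jack 145 rect 615.0 115.0 27 26 38.0 mean [615.2 115.3  67.7]
scene plain few 0
scene bush 40 rect 448.7 -248.3 39 18 -10.8 mean [ 454.6 -249.4   48.5]
```

View pics/top9.png

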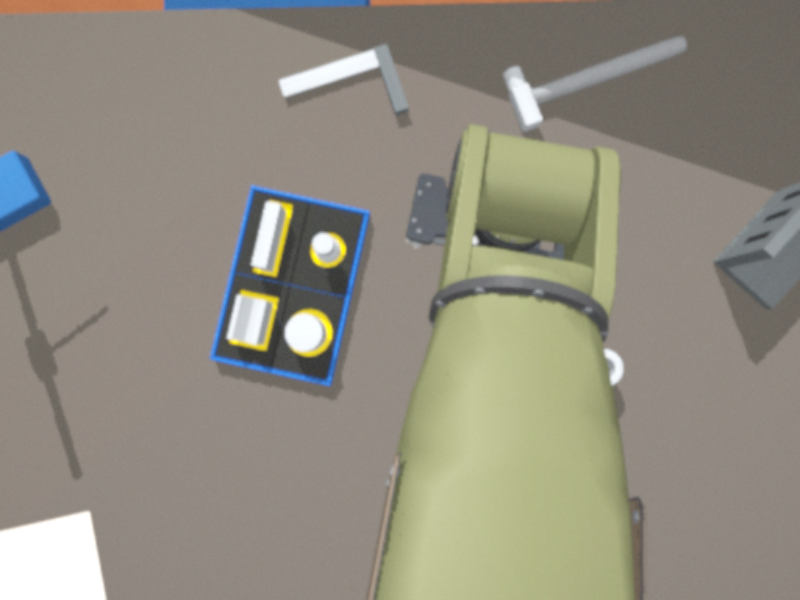

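View pics/scene9.png

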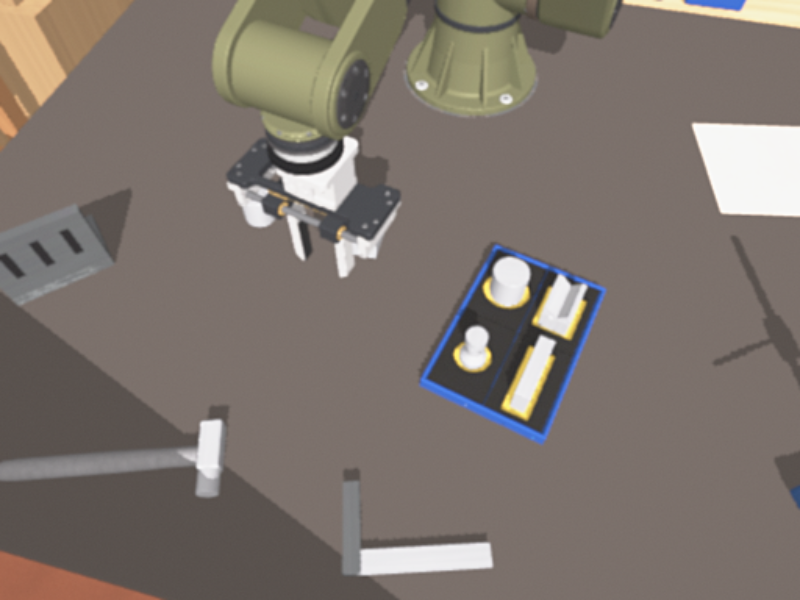

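All four parts stand in their pockets in both pictures. The gripper is clear at height, and the visible edge of the bush is where it was.

```bash
python3 -c "
from cell import manip; print(manip.sign_off())"
```

```text
the job is handed in; nothing more can be done
None
```

I put the V-block, roller, parallel and jack into their own pockets and handed the job in at about 32 s. Each was lowered until the wrist felt it touch the pocket floor, then released.

**Kit parts:** the last pictures from both cameras show all four upright. Their centres measured within about 4 mm of the pocket centres I measured (the limit is 14 mm). The top camera put their tops at 53, 59, 54 and 69 mm, against 54, 59, 54 and 69 mm expected when seated. The scene camera read each about 1–2 mm lower.

**Plain block and bush:** the arm hid the plain block and most of the bush in the last pictures, so those position checks failed. The plain block last measured about where it started (within 1 mm), before the last two parts were moved. The bush's position was only measured at the start, but its visible edge had not moved. The gripper was never lowered near either of them.

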